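# Close the fuel can to the first click

### The arm

A 7-joint arm with a two-finger parallel gripper is mounted at the origin on the work surface. World frame = base frame: x ahead of the robot, y to its left, z up, the work surface at z = 0. Lengths are in m, angles in rad, forces in N, time in s.
With the tool pointing down it reaches from about 0.425 to 0.925 m from the base axis. Payload 6.8 kg.
Tool frame: the origin (TCP) lies at the very end of the fingers, on their centre line; the grasp point (between the pads) lies grasp_offset behind it (grasp_offset is the distance from the TCP to the grasp point, in m); z points along the fingers, y is the direction in which the jaws open and shut (so a half turn about z gives the same grasp; the last joint's range is limited). The gripper opens to 85 mm and grips with 20 to 120 N. Pads are 22 mm wide; open, the fingers measure 114 mm over their backs; the gripper's body (76 mm by 85 mm) begins 54 mm behind the grasp point. The pads swing forward as they close: fully open they stand 13 mm farther back than shut.
Start: joints at [-1.291, 0.477, 0.022, 1.555, -0.011, 1.109, -0.083], TCP at [0.255, 0.625, 0.231] pointing down, gripper open.
Joint ranges: [-2.96, 2.96], [-0.34, 2.1], [-1.41, 1.46], [0.24, 2.44], [-1.37, 4.51], [0.17, 1.92], [-2.96, 2.96]. Speed limits (rad/s): [2.39, 2.39, 3.14, 3.14, 3.14, 3.14, 3.14].

### API

Orientations are given as a unit quaternion [w, x, y, z].
In Python, from station import * gives the robot as it stands.
- The arm moves only by the shell command python3 -m handwheel 'ROWS' [FORCE]. ROWS is JSON, one flat list of numbers, 7 for each row, row after row: the shift along the world's x, y, z in cm, then the turn, a rotation vector about the world's x, y, z in degrees, then the opening, from 0 (shut) to 1 (fully open). In form: [tx, ty, tz, ax, ay, az, fingers, tx, ty, tz, ax, ay, az, fingers, ...]. A call has 1 to 8 rows; each row is the pose to reach, as a shift and turn from the pose measured when the call began; what a row does not reach only later rows make up. A row lasts 1/12 s, in which the tool goes at most 41.7 mm and 7.16 degrees, less where a joint would pass 70% of its speed; a pose out of reach is approached as far as the arm can. A call with a gripper value outside its range is refused whole. The fingers move at their own pace and stop on an object; FORCE is the grip in N (left out, the last holds). Time passes only in rows, so rows that repeat a pose let the fingers close. It gives the time, the measured TCP pose, the force and the opening at its end, in the units of the state.
- get_obs(): the state, without advancing time (a new reading comes with each control period).
- read_camera(name): name is "scene" or "top" or "wrist"; returns the picture (480x640x3 uint8, red, green, blue); there is no depth.
- camera_info(name): a dict with "fx", "fy", "cx", "cy" (pixels), "R" (3x3) and "t" (3): a world point X has camera coordinates R X + t; the wrist camera has in their place "mount" (4x4, takes a point from camera to tool coordinates, whose origin is the TCP and whose axes are the flange's). Camera axes: x right, y down, z forward; pixel columns grow to the right and rows downward; lengths in m; the calibration is good to about 2 mm. A picture is of the moment at which its call begins: read the wrist's pose just before it. camera_info takes no time and is no camera call.
- hand_in(): hands the job in, once; it reports no verdict.
The state is a dict: "t": time; "q": joint angles; "joint_vel": joint speeds; "joint_torque": joint torques, N m; "eef_pos": TCP position; "tool_rot": TCP orientation; "contact_force": force on the tool from outside, world axes, zero at the start; "torque": the same for the moment, N m; "gripper_width": opening from 0.0 (shut) to 1.0 (fully open).
Only numpy, scipy, OpenCV 4.12 (cv2) and the standard library are available. Lean on these libraries where they do the work, as an engineer would, in place of code of your own. Each camera call takes 0.05 s, during which the arm holds its last target. There are 200 camera calls.

### The job

The cap of the low, wide fuel can is on but loose. Turn it clockwise by its bar until it is fully home and its torque clutch clicks once, stop there before it clicks a second time, and let go. Leave the tall can's cap as it is.

Things in the scene. Friction and masses are not known exactly. Their poses are not given: they have to be found in the camera images.
- squat_can: Low, wide grey steel fuel can, 260 mm long (its x), 150 wide, 150 high, held fast in a low frame; origin at the centre of its underside. The cap's upright axis is 60 mm along +x from it. A carrying handle, its top 182 mm above the bench, lies 15 to 110 mm along -x. The other fuel can is tall and narrow (200 x 130 mm, 225 mm high).
- cap_bar (a point): Grip point on the low can's loose cap: a black ribbed disc 60 mm wide, with a bare metal bar on it 54 mm long, 14 thick, 32 high. On the turning axis, 23 mm above the disc, 9 mm below the bar's top, 205 mm above the bench. x runs along the bar, y across, z up. It does not rise or sink in turning. The bar lies square across the can's length when just home, and starts 0.35 to 0.7 rad short of it.
- cap_thread (a joint): How far the low can's cap is screwed in, rad: grows clockwise seen from above; 1.2 is fully home (hard stop); starts at 0.5 to 0.85. Until home it turns along with the bar against a light drag of 0.15 N m; it may kick back by up to 0.1 as the clutch clicks, which does no harm.
- cap_clutch (a joint): Slip of that cap's bar and disc on its thread, rad, clockwise. Starts at 0, stays below 0.1 until home. Then the torque climbs from 0.28 to 0.35 N m, and at 0.37 it clicks: the torque drops, the bar jumps on to 0.45 or more and runs nearly free to 0.72, where the next ramp begins; second click at 1.07. So the bar turns about 0.7 to 1.1 rad in all to the first click. It stays where left.
- tall_cap (a joint): Turn, rad, of the like cap on the tall, narrow fuel can (bar top 289 mm above the bench). Already tight: 0 at the start, to be left there.

How it is judged:
By the outcome, as a careful person would: the job done as asked, in the order asked, and still so for the second after the job is handed in, with the robot touching nothing.
It also fails if it takes over 43 s, if anything falls off the work surface, if the arm or the gripper's body presses on something with over 40 N, if the wrist force passes 120 N, or if a joint passes its speed limit or range.

## Working session

There is one attempt and no reset: what is moved stays moved. The work goes in short steps, Python scripts to look and compute and a shell command to move; the robot and the scene stay as the last step left them, time stands still between calls to the robot, and variables do not carry over. Pictures are saved under pics/ and viewed, on a budget of 10 in all, crops included, one or two more only if the job needs it, and the job is handed in when it is done.

```bash
mkdir -p pics; ls; python3 - <<'E'
from station import *
import cv2,numpy as np
o=get_obs();print({k:np.round(v,4).tolist() for k,v in o.items()})
for n in("scene","top"):
    im=read_camera(n);cv2.imwrite(f"pics/{n}0.png",im[:,:,::-1])
    c=camera_info(n);print(n,c['fx'],c['cx'],c['cy'],np.round(c['R'],4).tolist(),np.round(c['t'],4).tolist())
print(camera_info("wrist"))
E
```

```text
pics
{'t': 0.0, 'q': [-1.2911, 0.4778, 0.0223, 1.5564, -0.0115, 1.1093, -0.0831], 'joint_vel': [0.0019, 0.0007, -0.0011, 0.0001, -0.0022, 0.0014, -0.0], 'joint_torque': [0.0002, -59.6465, 1.608, -28.1176, 0.0125, 0.0096, -0.0], 'eef_pos': [0.255, 0.6243, 0.2304], 'tool_rot': [-0.0001, 0.1927, 0.9813, -0.0009], 'contact_force': [-0.6238, 0.7144, -0.0407], 'torque': [-0.076, 0.0391, -0.0299], 'gripper_width': 1.0014}
scene 434.6653649106067 318.1636797219849 236.39433017545974 [[-0.9998, -0.012, -0.0144], [0.003, 0.6569, -0.754], [0.0185, -0.7539, -0.6567]] [0.5757, 0.1198, 0.7392]
top 499.5546950742116 316.37096837345155 230.51855343003535 [[0.0261, -0.9997, 0.0003], [-0.9874, -0.0258, -0.1559], [0.1558, 0.0038, -0.9878]] [-0.02, 0.5715, 0.979]
{'fx': 385.42628559644965, 'fy': 385.42628559644965, 'cx': 316.1984668934678, 'cy': 239.84781858012732, 'mount': array([[ 1.04906481e-03, -9.46744028e-01, -3.21985473e-01,
         8.19786778e-02],
       [ 9.99999338e-01,  8.41316063e-04,  7.84361968e-04,
        -4.92066991e-04],
       [-4.71698459e-04, -3.21986083e-01,  9.46744284e-01,
        -1.41737304e-01],
       [ 0.00000000e+00,  0.00000000e+00,  0.00000000e+00,
         1.00000000e+00]])}
```

View pics/top0.png

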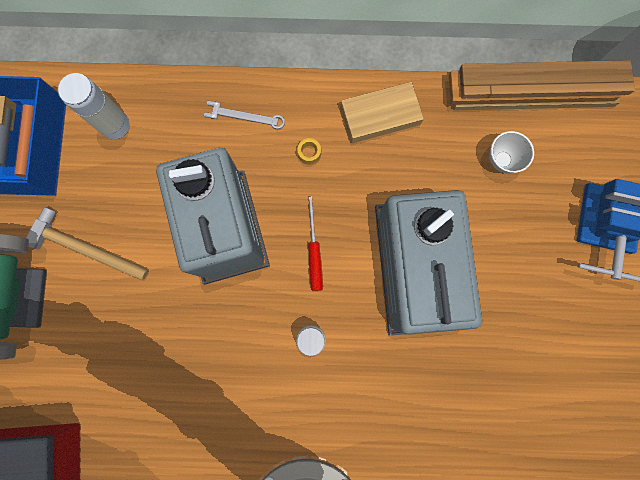

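View pics/scene0.png

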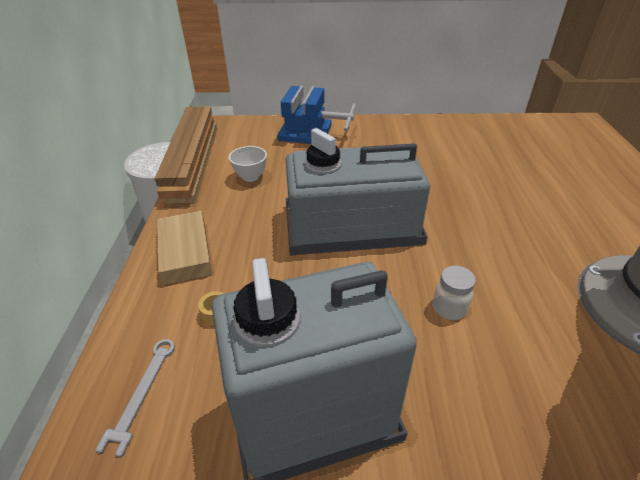

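The low can is on the right in the top view, with its cap at about (435,224) and its bar running from lower left (425,232) to upper right (452,213), some 35° short of square. The tall can is on the left, with its cap at (190,178). In the scene view the low can is the far one, with its bar at about (322,142).

```bash
cat > h.py <<'E'
import cv2,numpy as np
from station import *
def ray(name,uv):
    c=camera_info(name);R=np.array(c['R']);t=np.array(c['t'])
    d=R.T@np.array([(uv[0]-c['cx'])/c['fx'],(uv[1]-c['cy'])/c['fy'],1]);return -R.T@t,d
def onplane(name,uv,z):
    o,d=ray(name,uv);return o+d*(z-o[2])/d[2]
E
python3 - <<'E'
from h import *
import station
print([ (n,getattr(station,n)) for n in dir(station) if 'off' in n.lower()])
im=cv2.imread('pics/top0.png');sc=cv2.imread('pics/scene0.png')
x0,y0=370,180
cr=im[y0:y0+160,x0:x0+125]
g=cr.min(2)
for th in(170,200,215,225):
    m=(g>th).astype(np.uint8);n,l,s,c=cv2.connectedComponentsWithStats(m)
    i=1+np.argmax(s[1:,4]);pts=np.argwhere(l==i)[:,::-1]+[x0,y0]
    W=np.array([onplane("top",p,.214)[:2] for p in pts]).astype(np.float32)
    w,v=np.linalg.eigh(np.cov((W-W.mean(0)).T));v=v[:,1]
    print(th,s[i,4],pts.mean(0),W.mean(0),np.degrees(np.arctan2(v[1],v[0])),cv2.minAreaRect(W))
# black disc
m=(cr.max(2)<60).astype(np.uint8)[:80];pts=np.argwhere(m)[:,::-1]+[x0,y0]
sc2=sc[120:180,290:350].min(2)
m=(sc2>200).astype(np.uint8);p2=np.argwhere(m)[:,::-1]+[290,120];print('scene',len(p2),p2.mean(0),onplane("scene",p2.mean(0),.207))
a=cv2.resize(cr,None,fx=4,fy=4,interpolation=cv2.INTER_CUBIC)[:600]
b=cv2.resize(sc[120:180,290:350],None,fx=5,fy=5,interpolation=cv2.INTER_CUBIC)[:,:300]
out=np.zeros((600,800,3),np.uint8);out[:,:500]=a;out[:300,500:]=b
cv2.imwrite('pics/crop.png',out)
E
```

```text
[('grasp_offset', 0.0187)]
170 222 [440.26576577 220.8018018 ] [ 0.5675452  -0.21732287] 130.62182192848107 ((0.5676009058952332, -0.2173168659210205), (0.01261130627244711, 0.051753751933574677), 40.78724670410156)
200 213 [440.28638498 220.89201878] [ 0.5673892 -0.2173563] 130.97320312301264 ((0.567487895488739, -0.21753250062465668), (0.01214712206274271, 0.051564980298280716), 40.86785888671875)
215 199 [440.29648241 221.10050251] [ 0.5670263  -0.21736862] 130.8975574375578 ((0.5672579407691956, -0.2177518904209137), (0.01189960353076458, 0.050847411155700684), 40.177249908447266)
225 190 [440.41052632 221.03157895] [ 0.5671508  -0.21756503] 130.56779146679648 ((0.5672607421875, -0.2177591472864151), (0.011410413309931755, 0.050452105700969696), 40.1756591796875)
scene 31 [325.12903226 134.77419355] [ 0.56297721 -0.22647517  0.207     ]
```

View pics/crop.png

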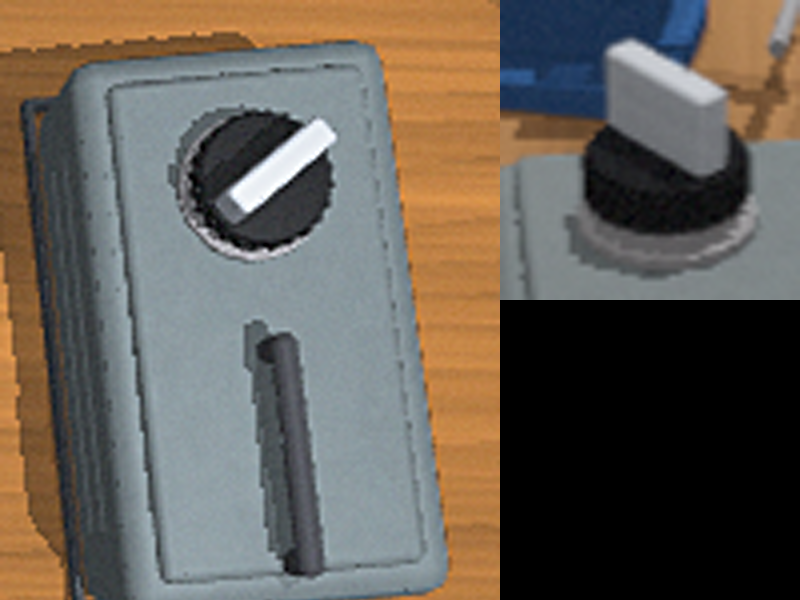

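Bar centre is (0.567, -0.217), lying at -49°, and the measured 52 x 12.5 mm fits the given size. I rise above the tall cap first, then cross.

```bash
python3 -m handwheel '[0,0,4,0,0,0,1, 0,0,8,0,0,0,1, 0,0,12,0,0,0,1, 1,-2,15,0,0,0,1, 3,-5,15,0,0,0,1, 5,-8.5,15,0,0,0,1, 7,-12,15,0,0,0,1, 9,-15.5,15,0,0,0,1]' 60
python3 -m handwheel '[1.5,-3.5,0,0,0,-4,1, 3,-7,0,0,0,-8,1, 4.5,-10.5,0,0,0,-12,1, 6,-14,0,0,0,-16,1, 7.5,-17.5,0,0,0,-20,1, 9,-21,0,0,0,-24,1, 10.5,-24.5,0,0,0,-27,1, 11.5,-28,0,0,0,-27,1]'
python3 - <<'E'
from h import *
# can length direction from top-face groove lines (z=.15): crop px /4 + (370,180)
for a,b in(((165,580),(110,90)),((422,555),(365,70))):
    A,B=[onplane("top",(370+p[0]/4,180+p[1]/4),.15) for p in(a,b)];d=B-A;print(A,B,np.degrees(np.arctan2(d[1],d[0])))
A,B=[onplane("top",(370+p[0]/4,180+p[1]/4),.182) for p in((310,570),(285,340))];d=B-A;print('handle',A,B,np.degrees(np.arctan2(d[1],d[0])))
E
```

```text
t: 0.77
eef_pos: [0.3456, 0.4675, 0.3801]
tool_rot: [-0.0, 0.192, 0.981, -0.001]
contact_force: [0.8, 0.4, -0.4]
gripper_width: 0.996
t: 1.43
eef_pos: [0.4612, 0.1853, 0.3799]
tool_rot: [-0.0, 0.418, 0.909, -0.001]
contact_force: [0.1, 0.4, 0.5]
gripper_width: 1.003
[ 0.38915904 -0.17905064  0.15      ] [ 0.61170866 -0.15435774  0.15      ] 6.331334544959513
[ 0.40313848 -0.29385202  0.15      ] [ 0.62428799 -0.27262575  0.15      ] 5.482542282631527
handle [ 0.39583818 -0.23544678  0.182     ] [ 0.49476039 -0.22596228  0.182     ] 5.476683934561237
```

```bash
python3 -m handwheel '[1,-4,0,0,0,0,1, 2,-8,0,0,0,0,1, 3,-12,0,0,0,0,1, 4,-16,0,0,0,0,1, 5,-20,0,0,0,0,1, 6,-24,0,0,0,0,1, 7,-28,0,0,0,0,1, 8,-32,0,0,0,0,1]'
python3 -m handwheel '[1,-4,-2,0,0,0,1, 2,-7,-5,0,0,0,1, 2.6,-8.3,-8,0,0,0,1, 2.6,-8.3,-10,0,0,0,1, 2.6,-8.3,-10,0,0,0,1]'
python3 - <<'E'
from h import *
o=get_obs();im=read_camera("wrist")[:,:,::-1].copy();c=camera_info("wrist")
p=o['eef_pos'];w,x,y,z=o['tool_rot'];print(np.round(p,4),np.round(o['tool_rot'],4),np.round(o['torque'],3))
from scipy.spatial.transform import Rotation as Ro
R=Ro.from_quat([x,y,z,w]).as_matrix();M=np.array(c['mount'])
def proj(X):
    v=R.T@(np.array(X)-p);v=M[:3,:3].T@(v-M[:3,3]);return np.array([c['fx']*v[0]/v[2]+c['cx'],c['fy']*v[1]/v[2]+c['cy']])
def wplane(uv,zz):
    d=R@M[:3,:3]@np.array([(uv[0]-c['cx'])/c['fx'],(uv[1]-c['cy'])/c['fy'],1]);s=p+R@M[:3,3];return s+d*(zz-s[2])/d[2]
print(proj([.5674,-.2174,.214]))
g=im.min(2)
for th in(170,200,220):
    n,l,s,ce=cv2.connectedComponentsWithStats((g>th).astype(np.uint8))
    for i in range(1,n):
        if s[i,4]>300:
            W=np.array([wplane(q[::-1],.214)[:2] for q in np.argwhere(l==i)]).astype(np.float32);e,v=np.linalg.eigh(np.cov((W-W.mean(0)).T));v=v[:,1]
            print(th,s[i],W.mean(0),np.degrees(np.arctan2(v[1],v[0])),cv2.minAreaRect(W))
cv2.imwrite('pics/wrist1.png',im)
E
```

```text
t: 2.1
eef_pos: [0.541, -0.1365, 0.3798]
tool_rot: [-0.0, 0.418, 0.909, -0.001]
contact_force: [1.2, 0.4, -0.7]
gripper_width: 1.0
t: 2.52
eef_pos: [0.5641, -0.2198, 0.2745]
tool_rot: [-0.005, 0.419, 0.908, -0.002]
contact_force: [-1.3, 0.9, -0.6]
gripper_width: 1.002
[ 0.5641 -0.2198  0.2745] [-0.0049  0.4188  0.908  -0.0023] [0.035 0.023 0.024]
[323.96685772 263.18896821]
170 [311 221  22  28 508] [ 0.55450785 -0.20482835] 120.47958239655757 ((0.5552858114242554, -0.20548565685749054), (0.011614592745900154, 0.015628879889845848), 40.66769027709961)
170 [312 288  21  18 305] [ 0.58066607 -0.23464851] -154.81947277581628 ((0.5802325010299683, -0.23395386338233948), (0.011724441312253475, 0.010975668206810951), 40.78398513793945)
170 [ 294  391   77   55 1070] [ 0.63858145 -0.28866228] 45.77377462707924 ((0.6418861150741577, -0.2964324951171875), (0.04983551427721977, 0.041763387620449066), 49.56801223754883)
200 [312 223  19  24 369] [ 0.55468243 -0.20533843] 116.83271314519682 ((0.5550677180290222, -0.20561756193637848), (0.009868324734270573, 0.013347354717552662), 41.18587875366211)
200 [295 392  75  54 499] [ 0.6369933 -0.2889888] 50.751974374486146 ((0.641771674156189, -0.2964533865451813), (0.0495421476662159, 0.04108785092830658), 50.59381103515625)
```

View pics/wrist1.png

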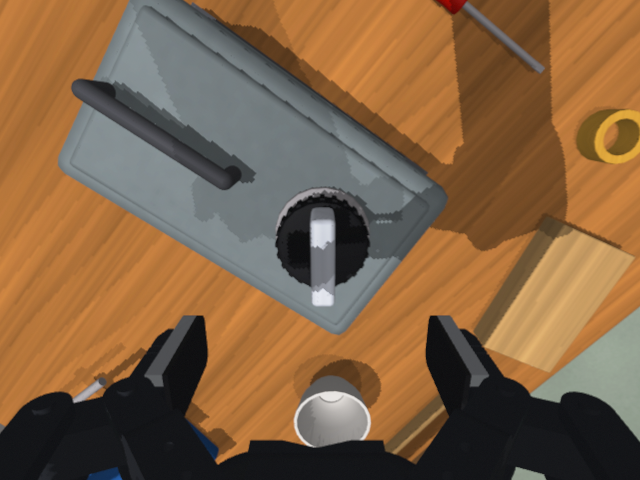

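The wrist view shows the bar upright at (322, 221–306), parallel to the pads. Its ends give a centre of (0.567, -0.2185) and a length of 51 mm, agreeing with the top view to about 1 mm. Descending.

```bash
python3 -m handwheel '[0.3,0.15,-2.5,0,0,0,1, 0.3,0.15,-5,0,0,0,1, 0.3,0.15,-6.5,0,0,0,1, 0.3,0.15,-6.5,0,0,0,1, 0.3,0.15,-6.5,0,0,0,1]'
python3 - <<'E'
from station import *
import numpy as np
o=get_obs();print(np.round(o['eef_pos'],4),np.round(o['tool_rot'],4),np.round(o['torque'],3),np.round(o['q'],2))
E
```

```text
t: 2.98
eef_pos: [0.5692, -0.2169, 0.2138]
tool_rot: [-0.003, 0.417, 0.909, -0.001]
contact_force: [-0.5, 0.8, 0.8]
gripper_width: 1.001
[ 0.5692 -0.2169  0.2138] [-0.0028  0.4174  0.9087 -0.0014] [-0.067 -0.036 -0.034] [-0.2   0.44  0.62  1.77 -0.29  1.03  1.24]
```

```bash
python3 -m handwheel '[-0.2,-0.15,-1.2,0,0,0,1, -0.2,-0.15,-2.4,0,0,0,1, -0.2,-0.15,-2.4,0,0,0,1, -0.2,-0.15,-2.4,0,0,0,1]'
python3 - <<'E'
from station import *
import numpy as np
o=get_obs();print(np.round(o['eef_pos'],4),np.round(o['tool_rot'],4),np.round(o['torque'],3))
E
```

```text
t: 3.32
eef_pos: [0.5669, -0.2182, 0.1894]
tool_rot: [-0.003, 0.417, 0.909, -0.001]
contact_force: [0.1, -0.9, -0.5]
gripper_width: 1.002
[ 0.5669 -0.2182  0.1894] [-0.0032  0.4174  0.9087 -0.0014] [-0.019 -0.053 -0.009]
```

```bash
python3 -m handwheel '[0,0,0,0,0,0,0.5, 0,0,0,0,0,0,0.3, 0,0,0,0,0,0,0, 0,0,0,0,0,0,0, 0,0,0,0,0,0,0, 0,0,0,0,0,0,0, 0,0,0,0,0,0,0, 0,0,0,0,0,0,0]' 60
python3 - <<'E'
from station import *
import numpy as np
o=get_obs();print(np.round(o['eef_pos'],4),np.round(o['tool_rot'],4),np.round(o['torque'],3),np.round(o['contact_force'],1),o['gripper_width'])
E
```

```text
t: 3.98
eef_pos: [0.5668, -0.2184, 0.1897]
tool_rot: [-0.003, 0.418, 0.909, -0.001]
contact_force: [-1.8, -0.3, 3.2]
gripper_width: 0.149
[ 0.5668 -0.2184  0.1897] [-0.0032  0.4175  0.9087 -0.0014] [0.047 0.312 0.011] [-1.8 -0.3  3.2] 0.14905526359528454
```

Gripped at 12.7 mm opening. Now turning clockwise, about 30° first.

```bash
cat > s.py <<'E'
from station import *
import numpy as np
o=get_obs();w,x,y,z=o['tool_rot']
print(np.round(o['eef_pos'],4),'bar',round(np.degrees(2*np.arctan2(y,x))-180,2),'tq',np.round(o['torque'],3),'F',np.round(o['contact_force'],1),round(o['gripper_width'],3))
E
python3 s.py; python3 -m handwheel '[0,0,0,0,0,-5,0, 0,0,0,0,0,-10,0, 0,0,0,0,0,-15,0, 0,0,0,0,0,-20,0, 0,0,0,0,0,-25,0, 0,0,0,0,0,-28,0, 0,0,0,0,0,-28,0]' >/dev/null; python3 s.py
python3 -m handwheel '[0,0,0,0,0,-2,0, 0,0,0,0,0,-4,0, 0,0,0,0,0,-4,0]' >/dev/null; python3 s.py
```

```text
[ 0.5668 -0.2184  0.1897] bar -49.35 tq [0.047 0.312 0.011] F [-1.8 -0.3  3.2] 0.149
[ 0.5669 -0.2184  0.1898] bar -77.45 tq [-0.004  0.122  0.021] F [-0.2 -0.1  2.1] 0.153
[ 0.5669 -0.2184  0.1898] bar -81.41 tq [0.021 0.099 0.137] F [ 0.5 -0.5  1.8] 0.15
```

```bash

python3 -m handwheel '[0,0,0,0,0,-2,0, 0,0,0,0,0,-4,0, 0,0,0,0,0,-4,0]' >/dev/null; python3 s.py
python3 -m handwheel '[0,0,0,0,0,-2,0, 0,0,0,0,0,-4,0, 0,0,0,0,0,-4,0]' >/dev/null; python3 s.py
python3 -m handwheel '[0,0,0,0,0,-2,0, 0,0,0,0,0,-4,0, 0,0,0,0,0,-4,0]' >/dev/null; python3 s.py
python3 -m handwheel '[0,0,0,0,0,-2,0, 0,0,0,0,0,-4,0, 0,0,0,0,0,-4,0]' >/dev/null; python3 s.py
python3 -m handwheel '[0,0,0,0,0,-2,0, 0,0,0,0,0,-4,0, 0,0,0,0,0,-4,0]' >/dev/null; python3 s.py
```

```text
[ 0.5669 -0.2184  0.1898] bar -85.35 tq [0.011 0.113 0.123] F [-1.  -0.8  2.7] 0.152
[ 0.5669 -0.2184  0.1898] bar -89.28 tq [0.031 0.108 0.03 ] F [-0.6  0.7  1.3] 0.15
[ 0.5669 -0.2185  0.1898] bar -93.19 tq [ 0.041  0.057 -0.013] F [-0.5 -0.5  1.8] 0.148
[ 0.5669 -0.2185  0.1898] bar -97.1 tq [0.018 0.061 0.144] F [-0.   0.2  1.4] 0.153
[ 0.5671 -0.2184  0.1897] bar -101.02 tq [ 0.009 -0.017 -0.136] F [-0.1  0.5  1.2] 0.15
```

```bash

for i in 1 2 3 4; do python3 -m handwheel '[0,0,0,0,0,-1,0, 0,0,0,0,0,-2,0]' >/dev/null; python3 s.py; done
python3 - <<'E'
from h import *
im=read_camera("wrist")[:,:,::-1];cv2.imwrite('pics/w2.png',im)
E
```

```text
[ 0.567  -0.2184  0.1897] bar -102.99 tq [-0.013  0.032 -0.032] F [-1.8 -0.4  1.7] 0.148
[ 0.567  -0.2184  0.1898] bar -105.05 tq [-0.053  0.099 -0.032] F [-0.  -0.4  0.9] 0.15
[ 0.567  -0.2184  0.1897] bar -107.13 tq [-0.034  0.092  0.043] F [-0.3  0.5  0.9] 0.151
[ 0.567  -0.2184  0.1897] bar -109.23 tq [-0.036  0.053 -0.021] F [-1.1 -0.4  1.7] 0.148
```

View pics/w2.png

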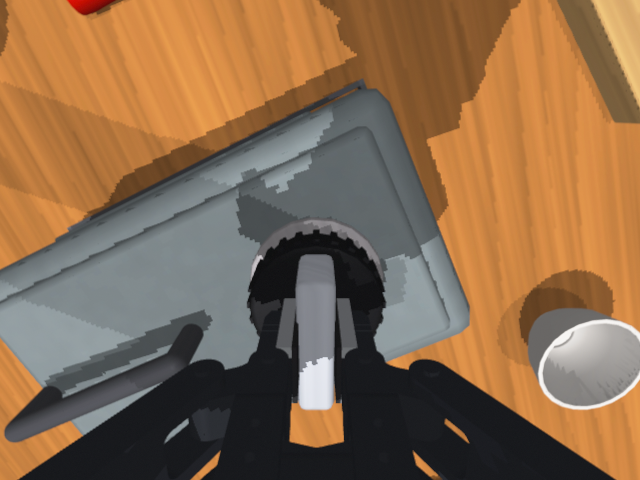

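The bar sits squarely between the pads at (316, 255–405), about 25° past square, so it should be just past the first click. I go 8° further into the free stretch, well short of the second click at about -145°, then open.

```bash

python3 -m handwheel '[0,0,0,0,0,-3,0, 0,0,0,0,0,-6,0, 0,0,0,0,0,-8,0, 0,0,0,0,0,-8,0, 0,0,0,0,0,-8,0]' >/dev/null; python3 s.py
python3 -m handwheel '[0,0,0,0,0,0,0.5, 0,0,0,0,0,0,1, 0,0,0,0,0,0,1, 0,0,0,0,0,0,1, 0,0,0,0,0,0,1, 0,0,0,0,0,0,1]' >/dev/null; python3 s.py
python3 -m handwheel '[0,0,1,0,0,0,1, 0,0,3,0,0,0,1, 0,0,6,0,0,0,1, 0,0,9,0,0,0,1, 0,0,13,0,0,0,1, 0,0,16,0,0,0,1, 0,0,16,0,0,0,1]'; python3 s.py
```

```text
[ 0.5671 -0.2185  0.1897] bar -117.23 tq [-0.125  0.038 -0.052] F [-0.9 -0.1  2.4] 0.154
[ 0.5671 -0.2184  0.1897] bar -117.22 tq [ 0.006 -0.002 -0.014] F [-0.3 -0.6  0. ] 0.979
t: 8.28
eef_pos: [0.5691, -0.2209, 0.357]
tool_rot: [0.001, 0.854, 0.521, 0.004]
contact_force: [0.5, -0.8, -0.6]
gripper_width: 0.999
[ 0.5691 -0.2209  0.357 ] bar -117.27 tq [-0.065 -0.069  0.008] F [ 0.5 -0.8 -0.6] 0.999
```

```bash
python3 - <<'E'
from h import *
from scipy.spatial.transform import Rotation as Ro
o=get_obs();im=read_camera("wrist")[:,:,::-1].copy();c=camera_info("wrist")
p=o['eef_pos'];w,x,y,z=o['tool_rot'];R=Ro.from_quat([x,y,z,w]).as_matrix();M=np.array(c['mount'])
def wplane(uv,zz):
    d=R@M[:3,:3]@np.array([(uv[0]-c['cx'])/c['fx'],(uv[1]-c['cy'])/c['fy'],1]);s=p+R@M[:3,3];return s+d*(zz-s[2])/d[2]
for th in(130,160,190):
    n,l,s,ce=cv2.connectedComponentsWithStats((im.min(2)>th).astype(np.uint8))
    for i in range(1,n):
        if s[i,4]>150:
            W=np.array([wplane(q[::-1],.214)[:2] for q in np.argwhere(l==i)]).astype(np.float32);e,v=np.linalg.eigh(np.cov((W-W.mean(0)).T));v=v[:,1]
            print(th,s[i],W.mean(0),np.degrees(np.arctan2(v[1],v[0])),cv2.minAreaRect(W)[1])
t=read_camera("top")[:,:,::-1];s=read_camera("scene")[:,:,::-1]
a=np.array(cv2.imread('pics/top0.png'))[140:210,150:240];b=t[140:210,150:240]
print('tall cap change',np.abs(a.astype(int)-b).mean())
out=np.zeros((600,800,3),np.uint8);out[:300,:400]=cv2.resize(im,(400,300));out[:300,400:]=cv2.resize(t,(400,300));out[300:,:400]=cv2.resize(s[100:280,230:470],(400,300));out[300:,400:]=cv2.resize(im[120:360,160:480],(400,300))
cv2.imwrite('pics/fin.png',out)
E
```

```text
130 [   3   70   52   54 2100] [ 0.43536067 -0.04933565] 102.29632023744924 (0.03400098532438278, 0.03455135226249695)
130 [ 303  188   17   67 1119] [ 0.5680815  -0.21823882] 62.76933896151845 (0.052593767642974854, 0.012605749070644379)
130 [ 476  220   74   69 2265] [ 0.69681793 -0.30817237] 159.20078567672726 (0.05708901584148407, 0.057690564543008804)
130 [379 403  15  37 191] [ 0.5413734  -0.42050993] 78.70701575376363 (0.04361645504832268, 0.004627801477909088)
130 [386 432  52  22 362] [ 0.5512116  -0.45220828] 172.6658500167533 (0.015852468088269234, 0.04939699545502663)
160 [  3  73  41  32 456] [ 0.4360082  -0.04265485] 179.82286501061122 (0.03209453821182251, 0.008939196355640888)
160 [ 11  86  41  30 372] [ 0.4361361  -0.05259619] -179.07661997329618 (0.005856580566614866, 0.03268585354089737)
160 [ 19  97  35  26 415] [ 0.43568674 -0.06004769] -179.97052207229274 (0.029120801016688347, 0.008267141878604889)
160 [303 189  16  65 985] [ 0.56808984 -0.21791367] 63.12170351070561 (0.05101936683058739, 0.011377786286175251)
160 [ 476  221   73   67 1301] [ 0.6943063 -0.3066962] 116.14877538635528 (0.055836547166109085, 0.057063981890678406)
160 [387 434  48  14 177] [ 0.5516816 -0.4523519] 168.82403486390467 (0.0046303775161504745, 0.045607782900333405)
190 [304 190  15  63 792] [ 0.5686854  -0.21671784] 62.3419881201444 (0.049401674419641495, 0.010623210109770298)
190 [476 221  73  67 735] [ 0.6925838  -0.30624264] 124.41787927781003 (0.0559496209025383, 0.056324303150177)
tall cap change 8.687301587301587
```

View pics/fin.png

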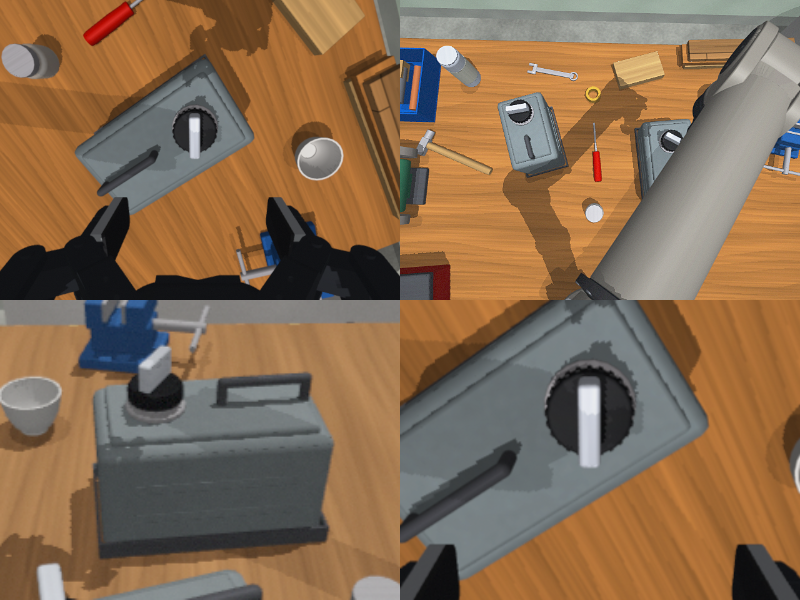

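The low can's bar has stayed at -117°, about 33° past square, and the gripper is clear of it. The tall cap's pixel change looks like shadow, so I check its bar angle before handing in.

```bash
python3 - <<'E'
from h import *
b=read_camera("top")[:,:,::-1]
for im in(cv2.imread('pics/top0.png'),b):
    g=im[150:205,165:220].min(2);n,l,s,c=cv2.connectedComponentsWithStats((g>195).astype(np.uint8));i=1+np.argmax(s[1:,4])
    r=cv2.minAreaRect(np.argwhere(l==i)[:,::-1].astype(np.float32));print(s[i,4],np.round(c[i],2),r)
print(hand_in())
E
```

```text
246 [20.13 21.12] ((20.10970115661621, 21.13625717163086), (7.373959541320801, 33.063880920410156), 80.21759033203125)
251 [20.08 21.14] ((20.02703094482422, 21.16216278076172), (7.562353610992432, 33.208595275878906), 80.53767395019531)
the job is handed in; nothing more can be done
None
```

I turned the low can's cap clockwise past its first click, let go, backed the gripper off 16 cm and handed the job in at about 8.5 s. That it clicked is judged from angles, because I could not see the click in the torque.

- **Turn:** the bar went from -49.3° to -117.2°, a turn of 68° (1.18 rad). "Square across the can" measured about -84.3°, so the bar ended about 33° (0.57 rad) past home. The first click is at 0.37 rad and the second at 1.07 rad.
- **After letting go:** the wrist camera put the bar at -117.2°, so it stayed where I left it, and the gripper was clear of it.
- **Tall can's cap:** it did not move; its bar's position and angle in the top view were the same before and after, within 0.1 px and 0.3°.
- **Checks that disagreed:** the wrist torque was too noisy to help. It scattered by about ±0.1 N m and never showed the 0.28–0.35 N m ramp. The three lines I used for the can's direction differed by 0.9°, well within the margin. The raw pixel difference over the tall cap was not zero, probably from the arm's shadow.

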